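# Open the photometer's vial well

## Task

Get the photometer ready for a sample: swing the round dust cover over its vial well aside on its pin, anticlockwise seen from above, about a quarter turn until it comes to its open stop, and leave it there. The vial warmer next to it has a square cover: leave that one shut.

Things in the scene. Friction and masses are not known exactly. Their poses are not given: they have to be found in the camera images.
- round_cover (a joint): Angle of the photometer's cover, the one to open: 0 shut, grows anticlockwise from above, stop at 1.6; starts at 0 to 0.15; friction (under 1 N at the knob) keeps it where left. Cover: grey metal disc 54 mm across, 4 thick, on a 20 mm wide arm, over a 34 mm well, 60 mm from pin. Photometer: white box 160 x 130 x 64 mm high, fixed, display and keys near the robot, left or right of the warmer.
- round_cover_knob (a point): Centre of the upright black round knob on the free end of the round cover's arm: 16 mm diameter, 30 mm tall; the arm's upper face is 14.5 mm below this point. 95 mm from the pin axis: shut, it lies on the robot's side of the pin; open, to the robot's right of it. Nothing but the pin stands within 35 mm of its path.
- round_cover_pin (a point): Top of the upright pin about which the round cover turns, at the photometer's far side from the robot: dark, 12 mm diameter, top 77 mm over the bench. The knob runs on a level circle of 95 mm radius about it.
- square_cover (a joint): Swing angle of the vial warmer's cover, to be left alone: 0 shut, grows anticlockwise from above; starts at 0 to 0.1. The warmer is a smaller white box, 120 x 100 x 56 mm high, fixed, without a display, beside the photometer; its cover is a square-cornered 42 x 46 mm grey metal plate with the same kind of black knob.
Not all that is in view belongs to the job. What is shaped like the part that bears round_cover but green is not meant.

How it is judged:
By the outcome, as a careful person would: the job done as asked, in the order asked, and still so for the second after the job is handed in, with the robot touching nothing.
It also fails if it takes over 32 s, if anything falls off the work surface, if the arm or the gripper's body presses on something with over 40 N, if the wrist force passes 120 N, or if a joint passes its speed limit or range.

## Robot

A 6-joint arm with a two-finger parallel gripper is mounted at the origin on the work surface. World frame = base frame: x ahead of the robot, y to its left, z up, the work surface at z = 0. Lengths are in m, angles in degrees, forces in N, time in s.
With the tool pointing down it reaches from about 0.375 to 0.75 m from the base axis. Payload 9 kg.
Tool frame: the origin (TCP) lies where the fingers leave the gripper's body, on its centre line; the fingertips stand 73 mm ahead of it and the grasp point (between the pads) lies 54 mm ahead of it (robot.tip_reach is the distance from the TCP to the fingertips, in m); z points along the fingers, y is the direction in which the jaws open and shut (so a half turn about z gives the same grasp; the last joint's range is limited). The gripper opens to 85 mm and grips with 20 to 120 N. Pads are 22 mm wide; open, the fingers measure 114 mm over their backs; the gripper's body (76 mm by 85 mm) begins 54 mm behind the grasp point. The pads swing forward as they close: fully open they stand 13 mm farther back than shut.
Start: joints at [-86.671, 5.964, 5.575, 89.605, 0, 77.527], TCP at [0.163, -0.577, 0.304] pointing down, gripper open.
Joint ranges: [-171.21, 171.21], [-48.23, 106.86], [-62.78, 66.21], [-105.2, 120.99], [-86.42, 89.51], [-180, 180]. Speed limits (degrees/s): [127.2, 127.2, 147.25, 180, 180, 180].

## Interface

Orientations are given as [roll, pitch, yaw] about the fixed x, y, z axes, in that order (R = Rz(yaw) Ry(pitch) Rx(roll)).
In Python, from plant import robot gives the robot as it stands. Calls block until the motion is done:
- robot.move_pose(position, orientation): joint-space move of the TCP to a pose.
- robot.line_to(position, vel=0.15, rotation=None, guard=None): straight line of the TCP; rotation=None keeps the orientation; vel is the mean speed in m/s. With guard (N) it stops when the force on the tool has changed by that much, and returns True; else False.
- robot.goto_joints(angles): joint-space move.
- robot.set_gripper(opening): finger opening in m; the grip force is fixed at half the most; returns when the fingers have stopped.
- robot.pause(seconds).
- robot.ik(position, orientation): joint angles nearest the present ones, or None.
- robot.observe(): the state.
- robot.grab_frame(name): name is "scene" or "top"; returns the picture (400x640x3 uint8, blue, green, red); there is no depth.
- robot.get_calibration(name): a dict with "vertical_fov" (degrees; the focal length in pixels is half the picture's height over the tangent of half this angle, whatever the lens; pixels are square), "cx", "cy" (the principal point, pixels), "k1" (the pictures are not rectified: a ray, as slopes to the right and down, at radius r is drawn at 1 + k1 r^2 times it, then the intrinsics apply), "rvec" (rotation vector, rad) and "tvec" (3), from world to camera coordinates, as OpenCV has them. Camera axes: x right, y down, z forward; pixel columns grow to the right and rows downward; lengths in m; the calibration is good to about 2 mm. A picture is of the moment at which its call begins. get_calibration takes no time and is no camera call.
A pose or a line that the arm cannot do raises robot.IKError and nothing moves.
- robot.job_done(): hands the job in, once; it reports no verdict.
The state is a dict: "time": time; "q": joint angles; "qvel": joint speeds; "joint_torque": joint torques, N m; "tool_pos": TCP position; "tcp_rot": TCP orientation; "ft_force": force on the tool from outside, world axes, zero at the start; "torque": the same for the moment, N m; "gripper_width": finger opening in m.
Only numpy, scipy, OpenCV 4.12 (cv2) and the standard library are available. Lean on these libraries where they do the work, as an engineer would, in place of code of your own. Each camera call takes 0.05 s, during which the arm holds its last target. There are 200 camera calls.

## Working session

There is one attempt and no reset: what is moved stays moved. The work goes in short steps, each a Python script; the robot and the scene stay as the last script left them, time stands still between calls to the robot, and variables do not carry over. Pictures are saved under pics/ and viewed, about 8 in all and at most 12, crops included, and the job is handed in when it is done.

```bash
mkdir -p pics; cat > h.py <<'E'
import cv2, numpy as np
from plant import robot
def cam(n):
    c=robot.get_calibration(n); f=200/np.tan(np.radians(c["vertical_fov"])/2)
    R=cv2.Rodrigues(np.array(c["rvec"],float))[0]; t=np.array(c["tvec"],float).ravel()
    K=np.array([[f,0,c["cx"]],[0,f,c["cy"]],[0,0,1]]); return K,np.array([c["k1"],0,0,0,0.]),R,t
def ray(n,uv):
    K,d,R,t=cam(n); p=cv2.undistortPoints(np.array([[uv]],float),K,d)[0,0]
    v=R.T@np.array([p[0],p[1],1]); return -R.T@t,v/np.linalg.norm(v)
def onz(n,uv,z):
    o,v=ray(n,uv); return o+v*(z-o[2])/v[2]
def tri(uv1,uv2,a="scene",b="top"):
    o,v=ray(a,uv1);p,w=ray(b,uv2); s=np.linalg.lstsq(np.c_[v,-w],p-o,rcond=None)[0]
    A=o+s[0]*v;B=p+s[1]*w; return (A+B)/2,np.linalg.norm(A-B)
def px(n,X):
    K,d,R,t=cam(n); return cv2.projectPoints(np.array([X],float),cv2.Rodrigues(R)[0],t,K,d)[0].ravel()
E
python3 - <<'E'
from h import *
for n in("scene","top"):
    cv2.imwrite(f"pics/{n}0.png",robot.grab_frame(n)); print(n,ray(n,(320,200)),robot.get_calibration(n)["k1"])
print(robot.observe()["time"])
E
```

```text
scene (array([ 0.77099596, -0.19039105,  0.79246088]), array([-0.40620814,  0.31446042, -0.8579683 ])) -0.0686253254205801
top (array([0.33821586, 0.04992784, 1.12215568]), array([ 0.10276662, -0.00377918, -0.99469832])) -0.07823432696337607
0.1
```

View pics/scene0.png

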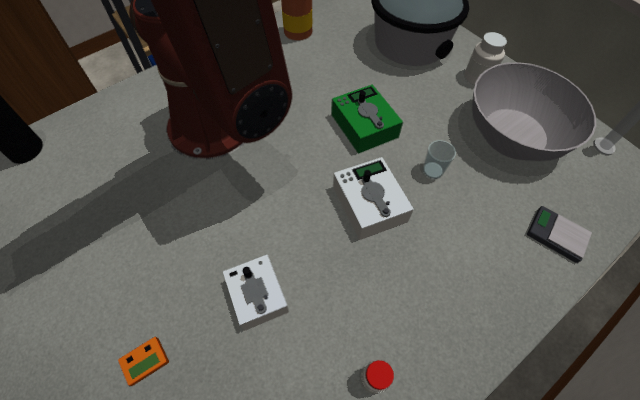

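View pics/top0.png

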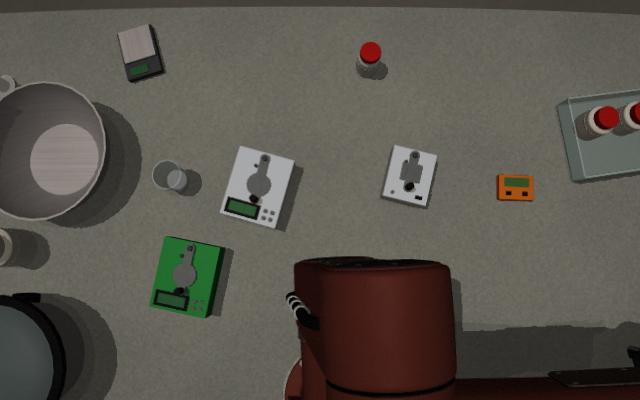

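Scene and top views show three candidates:
- Green decoy: top (187,277), scene (367,115). Wrong colour.
- White box with display and round cover: top (258,187), scene (373,195). This is the photometer.
- Smaller white box with square plate: top (410,177), scene (255,290). This is the warmer.

I choose the photometer and check it in a close crop.

```bash
python3 - <<'E'
from h import *
s=cv2.imread("pics/scene0.png")[150:240,325:420]; t=cv2.imread("pics/top0.png")[140:230,212:307]
cv2.imwrite("pics/crop.png",np.hstack([cv2.resize(i,(380*1,360),interpolation=cv2.INTER_CUBIC) for i in (s,t)]))
E
```

```text
(no output)
```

View pics/crop.png

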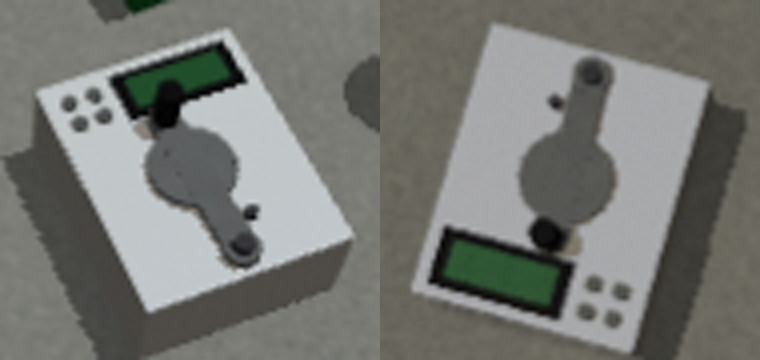

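The crop confirms it: round disc, green display, four keys, black knob towards the robot. Pin at scene (385.5,210), top (264.6,157.4). Knob at about scene (367,174), top (253.4,198).

```bash
python3 - <<'E'
from h import *
f=lambda U,V,ou,ov:((U+.5)/4-.5+ou,(V+.5)/4-.5+ov)
ps,pt=f(243,242,325,150),f(212,71,212,140)
P=tri(ps,pt);print("pin",P,onz("top",pt,.077),onz("scene",ps,.077))
kt=f(167,234,212,140)
print("knob tri top",tri(f(171,90,325,150),kt),"mid",tri(f(168,105,325,150),kt))
# dark mask of knob in the top view
t=cv2.imread("pics/top0.png"); m=(t.max(2)<32).astype(np.uint8)
n,l,s,c=cv2.connectedComponentsWithStats(m[140:230,212:307])
for i in range(1,n):
    if s[i,4]>8: print(s[i],c[i]+[212,140])
for z in(.077,.085,.095): 
    k=onz("top",kt,z); d=k-onz("top",pt,.077); print(z,k,np.hypot(*d[:2]),np.degrees(np.arctan2(d[1],d[0])))
# box corners, top face
for U,V in((112,24),(330,82),(252,355),(33,290)): print("corner",onz("top",f(U,V,212,140),.064))
E
```

```text
pin (array([0.54116604, 0.17129264, 0.07912842]), np.float64(0.0006192577434666403)) [0.5413844  0.17129089 0.077     ] [0.54064331 0.17264642 0.077     ]
knob tri top (array([0.44789376, 0.1930115 , 0.10045877]), np.float64(0.004668266199224476)) mid (array([0.44868633, 0.19400919, 0.08565756]), np.float64(0.002099733115831144))
[38 55  8  8 44] [253.5 198.5]
[ 13  58  35  21 152] [242.09210526 208.26973684]
0.077 [0.44897754 0.19434326 0.077     ] 0.09523886312481832 165.99255559931092
0.085 [0.44812973 0.19323786 0.085     ] 0.09580242234076342 166.7567509711323
0.095 [0.44706996 0.1918561  0.095     ] 0.09653051960416523 167.69922780425694
corner [0.57090423 0.23089406 0.064     ]
corner [0.53803115 0.10544809 0.064     ]
corner [0.38278469 0.146777   0.064     ]
corner [0.41788629 0.27127914 0.064     ]
```

Checks against the given sizes: pin height 79 mm (given 77), knob–pin distance 95.8 mm (given 95), knob top 100 mm, which fits the arm face at about 70 mm. The box edge runs at 165.3°, so the cover starts near 0. I'll cage the knob with partly closed fingers, jaws along the tangent.

```bash
cat >> h.py <<'E'
PIN=np.array([.5412,.1715]); PHI0=166.6
def pose(phi,z,off=0):
    a=np.radians(phi); return [*(PIN+.095*np.array([np.cos(a),np.sin(a)])),z],[180,0,phi+off]
E
python3 - <<'E'
from h import *
for off in(0,-180):
    for ph in(PHI0,190,215,240,262):
        q=robot.ik(*pose(ph,.15,off)); print(off,ph,None if q is None else np.round(q))
print(robot.tip_reach)
E
```

```text
0 166.6 [  8. -12. -28.  74.   0.  21.]
0 190 [  3. -15. -30.  75.   0.  -7.]
0 215 [ -2. -14. -30.  74.   0. -37.]
0 240 [ -5. -10. -26.  74.   0. -65.]
0 262 [ -6.  -4. -20.  73.   0. -88.]
-180 166.6 [   8.  -12.  -28.   74.    0. -159.]
-180 190 [  3. -15. -30.  75.   0. 173.]
-180 215 [ -2. -14. -30.  74.   0. 143.]
-180 240 [ -5. -10. -26.  74.   0. 115.]
-180 262 [ -6.  -4. -20.  73.   0.  92.]
0.0726
```

```bash
python3 - <<'E'
from h import *
robot.set_gripper(.030)
p,o=pose(PHI0,.26); robot.move_pose(p,o)
p[2]=.149
g=robot.line_to(p,vel=.08,guard=6)
s=robot.observe(); print(g,s["time"],s["tool_pos"],s["ft_force"],s["gripper_width"])
a=robot.grab_frame("scene")[120:240,300:440]; b=robot.grab_frame("top")[130:250,190:330]
cv2.imwrite("pics/down.png",np.hstack([cv2.resize(i,(400,343),interpolation=cv2.INTER_CUBIC) for i in(a,b)]))
E
```

```text
False 5.1 [0.44911589 0.19357613 0.14955044] [-0.01500787 -0.49001525  0.59619553] 0.03006199585467698
```

View pics/down.png

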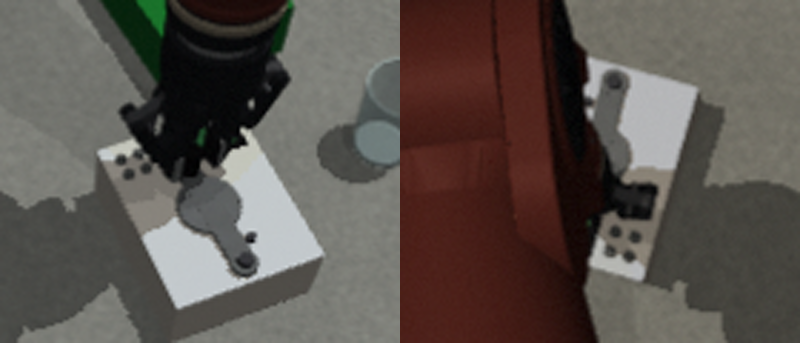

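The fingers are down around the knob at scene crop (190,170), with no contact force and the disc unmoved. Next I sweep the arc.

```bash
python3 - <<'E'
from h import *
for ph in [*np.linspace(PHI0,250,9)[1:],*np.arange(252,269,2)]:
    p,o=pose(ph,.149); g=robot.line_to(p,vel=.08 if ph<=250 else .03,rotation=o,guard=10 if ph<=250 else 5)
    s=robot.observe(); print(round(ph,1),g,round(s["time"],2),np.round(s["ft_force"],1))
    if g: break
d=np.array(s["tool_pos"][:2])-PIN; print("at",np.degrees(np.arctan2(d[1],d[0]))%360,np.hypot(*d))
a=robot.grab_frame("scene")[120:240,300:440]; b=robot.grab_frame("top")[130:250,190:330]
cv2.imwrite("pics/swept.png",np.hstack([cv2.resize(i,(400,343),interpolation=cv2.INTER_CUBIC) for i in(a,b)]))
E
```

```text
177.0 False 5.57 [1.3 0.1 0.6]
187.4 False 5.93 [-0.   0.5 -0.9]
197.9 False 6.3 [-0.1  0.2  0.9]
208.3 False 6.67 [-0.1  1.2 -0.6]
218.7 False 7.03 [ 0.6  0.1 -0.3]
229.2 False 7.4 [-0.8  0.4  0.6]
239.6 False 7.77 [0.1 0.9 0.5]
250.0 False 8.13 [0.3 0.  1.2]
252 False 8.39 [-0.  -1.5  0.6]
254 False 8.65 [ 0.2  0.1 -0.2]
256 False 8.91 [ 0.   0.3 -0.3]
258 False 9.17 [-0.3 -0.2  0.6]
260 False 9.43 [ 0.1 -0.1  0. ]
262 True 9.63 [-1.3  0.6  1.5]
at 260.30925742377894 0.09460895428389067
```

View pics/swept.png

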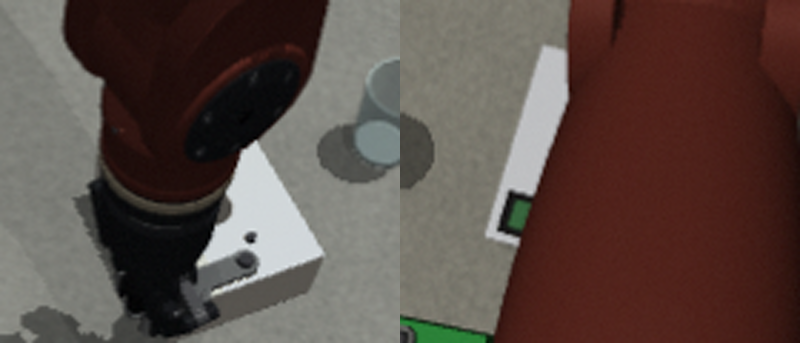

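The arm is swung to the right, and contact came at 260.3° minus about 4.2° of slack, which is 256° against 257° expected. I press once more to confirm the stop, back off within the slack and lift clear.

```bash
python3 - <<'E'
from h import *
p,o=pose(265,.149); g=robot.line_to(p,vel=.02,rotation=o,guard=8)
s=robot.observe(); d=np.array(s["tool_pos"][:2])-PIN; a=np.degrees(np.arctan2(d[1],d[0]))%360; print(g,a,s["ft_force"])
p,o=pose(a-3.5,.149); robot.line_to(p,vel=.03,rotation=o); print(robot.observe()["ft_force"])
p[2]=.28; robot.line_to(p,vel=.12)
robot.goto_joints([-60,5.964,5.575,89.605,0,-60])
print(robot.observe()["time"])
a=robot.grab_frame("scene"); b=robot.grab_frame("top"); cv2.imwrite("pics/s1.png",a);cv2.imwrite("pics/t1.png",b)
cv2.imwrite("pics/end.png",np.hstack([cv2.resize(i,(400,300),interpolation=cv2.INTER_CUBIC) for i in(a[150:330,210:450],b[120:255,205:445][:, :180])]))
E
```

```text
True 260.3229186262972 [-0.59522379  0.2590966   1.02112154]
[ 1.0227379  -0.12213839 -0.22229493]
13.4833
```

View pics/end.png

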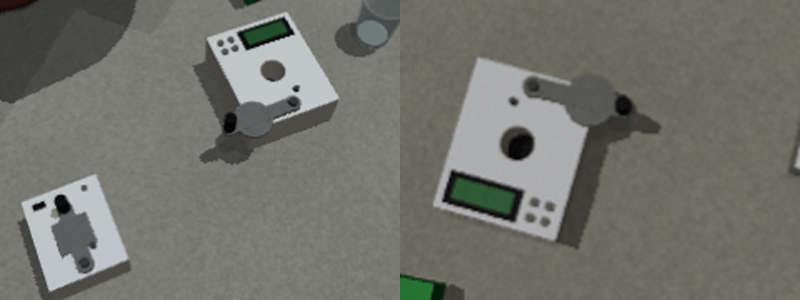

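The well is uncovered, the round cover lies to the right with its knob at end-crop (624,105), and the square cover is unmoved. I measure the final angle before handing in.

```bash
python3 - <<'E'
from h import *
b=cv2.imread("pics/t1.png"); m=(b.max(2)<32).astype(np.uint8)[150:185,292:325]
n,l,s,c=cv2.connectedComponentsWithStats(m)
for i in range(1,n):
    if s[i,4]>8:
        uv=c[i]+[292,150]
        for z in(.085,.095):
            k=onz("top",uv,z); d=k[:2]-PIN; print(s[i],uv,z,k,np.hypot(*d),np.degrees(np.arctan2(d[1],d[0]))%360)
d=cv2.absdiff(cv2.imread("pics/scene0.png"),cv2.imread("pics/s1.png"))[255:325,222:290].max(2)
print("warmer diff px>40:",(d>40).sum(), "expected open", 165.3+91.7)
E
```

```text
[10 13  7  9 48] [305.0625     167.45833333] 0.085 [0.51770637 0.07977975 0.085     ] 0.09468133766460331 255.63289752720613
[10 13  7  9 48] [305.0625     167.45833333] 0.095 [0.51597576 0.07949192 0.095     ] 0.09540308466261381 254.66890813665373
warmer diff px>40: 0 expected open 257.0
```

```bash
python3 -c "
from h import *
robot.job_done(); print(robot.observe()['time'])"
```

```text
the job is handed in; nothing more can be done
the job is handed in; nothing more can be done
```

The photometer's round cover is open at its stop and the vial well is uncovered. I handed the job in at about 13.5 s, with the gripper clear of everything. I caged the knob loosely between the fingers and swung it anticlockwise until it stopped, then backed off and lifted away.

- **Stop:** two guarded pushes (5 N and 8 N) were blocked at the same finger angle, 260.3°. Allowing for finger slack, that puts the knob at about 256°.
- **Disagreement:** the final top picture puts the knob at 254.7–255.6°, against about 257° predicted from the box edge. I took that 1–2° as measuring error, because the knob was blocked twice in the same place. The knob's radius read 94.7–95.4 mm, against 95 mm given.
- **Square cover:** the warmer area showed no changed pixels between the first and last scene pictures, so that cover was left as it was.

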